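Tip the tested filter modules out of the green tilt tray

TASK

On this test bench stand two hinged tilt trays, each with its own catch bin. Take the tray with the green handle by that handle and lift it until both filter modules on it have slid out into the green bin, then lower the tray gently until it lies fully down again and let go. Leave the tray with the red handle down.

Things in the scene. Friction and masses are not known exactly. Their poses are not given: they have to be found in the camera images.
- green_station: Fixed station with green handle and green bin, 150 mm wide; another like it has red ones. Origin on the table under the tray's centre; x from handle end to bin, y along the hinge, z up. Tray (aluminium): x -70 to 70 mm, 130 mm wide, floor top at z 76.5, three walls 20 mm high, open towards the bin. Bin inside: x 59 to 191, y -69 to 69 mm, floor z 10; side walls 73, far wall 100 mm high.
- green_handle (a point): Middle of the green handle: a round bar 12 mm thick, 100 mm long, along the station's y, held at its ends (45 mm each side) by thin arms from the tray, nothing under it, 74 mm free to the tray's end wall. Tray down: at (-150, 0, 90) mm in the station's frame. Axes tilt with the tray, and are the station's when it is down.
- green_tray (a joint): Tilt of the green-handled tray in rad: 0 fully down (level, on its rest), stop at 1.0. Hinge line along the station's y through its (60, 0, 75) mm, so lifting swings the bar up and towards the bin on a 211 mm radius. The tray is light (0.25 kg) and falls back if let go while up. The modules slide at about 0.45 to 0.65 rad; 0.9 is ample.
- module_a: Steel filter module with a blue patch on top and a brass connector at each end, 34 x 24 x 14 mm (50 mm long over the connectors), about 40 g; starts flat on the green-handled tray, any yaw. Origin at the centre of its underside, x along the connectors.
- module_b: The second module on the green-handled tray, same as module_a. (Two more like them lie on the red-handled tray and stay there.)
- red_tray (a joint): Tilt of the red-handled tray in rad, 0 fully down: leave it down.
Mind the look-alikes: they are no part of the job. What is shaped like the module_b but brown or purple is not meant.

How it is judged:
On the way, in this order (a step that is already met when the one before it is completed fails the run):
1. the green-handled tray is tilted up (0.2 rad or more) with both modules still on it (value of joint green_tray above 0.2 rad and x of each of module_a, module_b in the frame of green_station below 0.045 m and z of each of module_a, module_b in the frame of green_station above 0.06 m), for 0.02 s.
2. both modules have slid into the green bin (x of module_a in the frame of green_station between 0.055 and 0.195 m and y of module_a in the frame of green_station between -0.073 and 0.073 m and z of each of module_a, module_b in the frame of green_station below 0.06 m and x of module_b in the frame of green_station between 0.055 and 0.195 m and y of module_b in the frame of green_station between -0.073 and 0.073 m), for 0.1 s.
At the end, for the whole second after the job is handed in: Both modules lie at rest in the green bin, and the green-handled tray is fully down again (within 0.05 rad), as is the red-handled tray (all of step 2 and value of joint each of green_tray, red_tray below 0.05 rad and linear speed of each of module_a, module_b below 0.05 m/s); the robot touches nothing.
It fails at once if the green-handled tray was let fall or slammed down (faster than 1.6 rad/s, about 0.34 m/s at the handle) (velocity of joint green_tray below -1.6 rad/s).
It fails at once if the red-handled tray was lifted (over 0.1 rad) (value of joint red_tray above 0.1 rad).
It also fails if it takes over 48 s, if anything falls off the work surface, if the arm or the gripper's body presses on something with over 40 N, if the wrist force passes 120 N, or if a joint passes its speed limit or range.

ROBOT

A 6-joint arm with a two-finger parallel gripper is mounted at the origin on the work surface. World frame = base frame: x ahead of the robot, y to its left, z up, the work surface at z = 0. Lengths are in m, angles in rad, forces in N, time in s.
With the tool pointing down it reaches from about 0.35 to 0.85 m from the base axis. Payload 8.1 kg.
Tool frame: the origin (TCP) lies on the centre line of the jaws, within the pads' length; the fingertips stand ahead of it and the grasp point (between the pads) lies 6 mm ahead of it (tcp_to_tips is the z of the fingertips in the tool frame, in m); z points along the fingers, y is the line along which they close (so a half turn about z gives the same grasp; the last joint's range is limited). The gripper opens to 93 mm and grips with 3 to 60 N. Pads are 15 mm wide; open, the fingers measure 128 mm over their backs; the gripper's body (75 mm by 188 mm) begins 65 mm behind the grasp point.
Start: joints at [1.075, 0.13, 1.488, -0, 1.523, -0.085], TCP at [0.24, 0.55, 0.244] pointing down, gripper open.
Joint ranges: [-2.96, 2.96], [-0.89, 2.26], [0.02, 2.5], [-1.34, 4.48], [0, 2.73], [-2.66, 2.66]. Speed limits (rad/s): [2.39, 2.39, 2.79, 3.14, 3.14, 3.14].

INTERFACE

Orientations are given as a rotation vector (axis times angle).
In Python, from cell import read_state, get_image, sign_off, tcp_to_tips gives the robot as it stands.
- The arm moves only by the tool arm_command, never from a script. Its argument "rows" is a list of rows, each a list of 3 entries, a list of its own where there are three numbers: the shift along the world's x, y, z in m, then the turn, a rotation vector about the world's x, y, z in rad, then the opening in per cent of the stroke, from 0 (shut) to 100 (fully open). In form: [[[tx, ty, tz], [wx, wy, wz], hand], ...]. A call has 1 to 12 rows; each row is the pose to reach, as a shift and turn from the pose commanded when the call began; what a row does not reach only later rows make up. A row lasts 1/8 s, in which the tool goes at most 62.5 mm and 10.7 degrees, less where a joint would pass 70% of its speed; a pose out of reach is approached as far as the arm can. A call with a gripper value outside its range is refused whole. The fingers move at their own pace and stop on an object; "squeeze" is the grip in N (left out, the last holds). Time passes only in rows, so rows that repeat a pose let the fingers close. It gives the time, the measured TCP pose, the force, the opening and the grip force at its end, in the units of the state.
- read_state(): the state, without advancing time (a new reading comes with each control period).
- get_image(name): name is "side" or "top"; returns a dict with "color" (400x640x3 uint8, blue, green, red), "intrinsics" (3x3 intrinsics, pixels), "D" ([k1, k2, p1, p2, k3] as OpenCV has them; the pictures are not rectified), "world_from_camera" (4x4, takes a point from camera to world coordinates). Camera axes: x right, y up, looking along -z (the intrinsics and any distortion apply to the point x, -y, -z); pixel columns grow to the right and rows downward; lengths in m; the calibration is good to about 2 mm. A picture is of the moment at which its call begins. There is no depth.
- sign_off(): hands the job in; it is judged then, once.
The state is a dict: "t": time; "qpos": joint angles; "qvel": joint speeds; "tau": joint torques, N m; "ee_pos": TCP position; "tcp_rot": TCP orientation; "contact_force": force on the tool from outside, world axes, zero at the start; "torque": the same for the moment, N m; "finger_gap": finger opening in m; "grasp_force": force on a finger pad.
Only numpy, scipy, OpenCV 4.12 (cv2) and the standard library are available. Lean on these libraries where they do the work, as an engineer would, in place of code of your own. Each camera call takes 0.05 s, during which the arm holds its last target. There are 200 camera calls.

## Working session

There is one attempt and no reset: what is moved stays moved. The work goes in short steps, Python scripts to look and compute and a tool call to move; the robot and the scene stay as the last step left them, time stands still between calls to the robot, and variables do not carry over. Pictures are saved under pics/ and viewed, at most 10 in all, crops included, and the job is handed in when it is done.

Besides the shell and the picture viewer there is one more tool, called after "Request:" in YAML: its name, and indented under it one key for each argument. arm_command: Moves the arm, as the interface text tells. Its arguments: {"type":"object","properties":{"rows":{"type":"array","items":{"type":"array"}},"squeeze":{"type":"number"}},"required":["rows"]}

```bash
mkdir -p pics; python3 - <<'E'
from cell import *
import cv2
s=read_state();print(s['t'],s['ee_pos'],s['tcp_rot'],s['finger_gap'],tcp_to_tips)
for n in('top','side'):
    g=get_image(n);cv2.imwrite(f'pics/{n}0.png',g['color']);print(g['intrinsics'],g['D'],g['world_from_camera'])
E
```

```text
0.0 [0.23933674 0.54961375 0.24257254] [-6.40661113e-01 -3.07504500e+00  2.84447819e-03] 0.09267642144072544 0.025
[[368.84681205   0.         319.64670925]
 [  0.         368.84681205 192.59780709]
 [  0.           0.           1.        ]] [0.01506219 0.         0.         0.         0.        ] [[ 0.01619404  0.98002937 -0.19819228  0.43049043]
 [-0.99972966  0.01256296 -0.01956477 -0.04153588]
 [-0.01668417  0.19845553  0.97996788  0.86015634]
 [ 0.          0.          0.          1.        ]]
[[410.3503178    0.         318.99553079]
 [  0.         410.3503178  192.73229894]
 [  0.           0.           1.        ]] [-0.0880342  0.         0.         0.         0.       ] [[ 0.9900189   0.09851513 -0.10078371  0.48042033]
 [-0.138601    0.55097959 -0.82292846 -0.81600379]
 [-0.02554114  0.82868345  0.5591345   0.64700084]
 [ 0.          0.          0.          1.        ]]
```

View pics/top0.png

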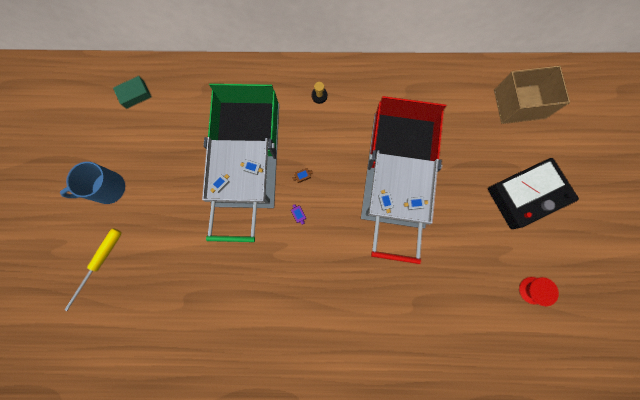

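View pics/side0.png

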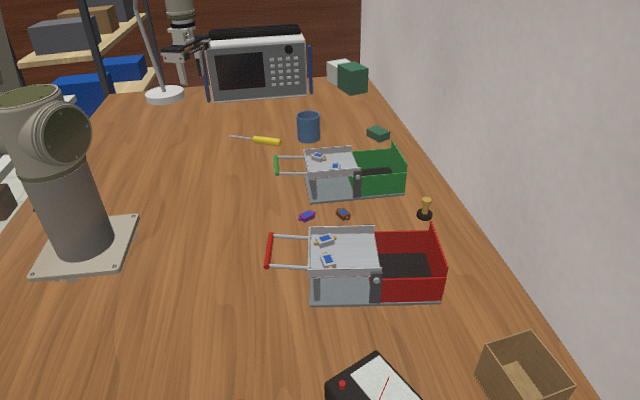

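Top view: the candidate handles are green at (231,239) and red at (396,258). The green bar, attached to the tray whose bin is green, fits the task. Its modules are at (251,167) and (220,183). The brown one at (303,175) and the purple one at (298,214) lie on the table and are not meant. I'll measure and confirm in a crop.

```bash
cat > h.py <<'E'
import cv2,numpy as np
from cell import *
def ray(g,p):
    q=cv2.undistortPoints(np.array([[p]],float),g['intrinsics'],g['D'])[0,0]
    T=g['world_from_camera'];return T[:3,3],T[:3,:3]@np.array([q[0],-q[1],-1])
def onz(g,p,z):
    o,d=ray(g,p);return o+d*(z-o[2])/d[2]
def px(g,P):
    T=np.linalg.inv(g['world_from_camera']);c=T[:3,:3]@P+T[:3,3]
    return cv2.projectPoints(np.array([[c[0],-c[1],-c[2]]]),np.zeros(3),np.zeros(3),g['intrinsics'],g['D'])[0].ravel()
def meet(g1,p1,g2,p2):
    (a,u),(b,v)=ray(g1,p1),ray(g2,p2)
    s,t=np.linalg.lstsq(np.c_[u,-v],b-a,rcond=None)[0];return (a+s*u+b+t*v)/2,np.linalg.norm(a+s*u-b-t*v)
def bar(g,box):
    x0,y0,x1,y1=box
    hsv=cv2.cvtColor(g['color'],cv2.COLOR_BGR2HSV)
    m=cv2.inRange(hsv,(45,100,40),(80,255,255));k=np.zeros_like(m);k[y0:y1,x0:x1]=m[y0:y1,x0:x1]
    c=max(cv2.findContours(k,0,2)[0],key=cv2.contourArea);return cv2.minAreaRect(c)
def ends(r):
    b=cv2.boxPoints(r);d=[np.linalg.norm(b[i]-b[(i+1)%4]) for i in range(2)]
    i=0 if d[0]<d[1] else 1
    return (b[i]+b[(i+1)%4])/2,(b[(i+2)%4]+b[(i+3)%4])/2
E
python3 - <<'E'
from h import *
t=get_image('top');s=get_image('side')
r=bar(t,(195,228,270,250));e=ends(r);print(r)
for p in e: print(onz(t,p,.09))
rs=bar(s,(265,145,285,185));print(rs)
print(meet(t,r[0],s,rs[0]))
P=[onz(t,p,.09) for p in e];d=P[0]-P[1];print(np.linalg.norm(d))
y=d/np.linalg.norm(d); y*=np.sign(y[1]); x=np.array([y[1],-y[0],0]);o=(P[0]+P[1])/2+.15*x
print('station',o,np.arctan2(x[1],x[0]))
# check: tray corner projections
im=t['color'].copy()
for q in [(-.07,.065,.0965),(-.07,-.065,.0965),(.191,.069,.1),(.191,-.069,.1),(-.15,.05,.09),(-.15,-.05,.09)]:
    u=px(t,o*[1,1,0]+x*q[0]+y*q[1]+[0,0,q[2]]);print(q,u);cv2.circle(im,tuple(int(v) for v in np.round(u)),1,(255,0,255),-1)
cv2.imwrite('pics/crop1.png',cv2.resize(im[70:260,180:320],None,fx=4,fy=4,interpolation=2)[:,:][:760][::1][160:760])
E
```

```text
((230.0, 238.5), (5.0, 48.0), 90.0)
[0.48695278 0.10901272 0.09      ]
[0.48554622 0.20929619 0.09      ]
((275.7655029296875, 164.98231506347656), (20.155258178710938, 3.3924691677093506), 86.18592071533203)
(array([0.48502803, 0.15920005, 0.08943073]), np.float64(0.0025099864042182718))
0.10029333290296494
station [0.63623475 0.16125811 0.09      ] 0.014024872381444078
(-0.07, 0.065, 0.0965) [200.42979644 200.19804017]
(-0.07, -0.065, 0.0965) [261.87601345 200.13732058]
(0.191, 0.069, 0.1) [205.71321354  85.2936818 ]
(0.191, -0.069, 0.1) [267.20188407  85.03987317]
(-0.15, 0.05, 0.09) [206.0701489  238.49998313]
(-0.15, -0.05, 0.09) [253.92974334 238.49998304]
```

View pics/crop1.png

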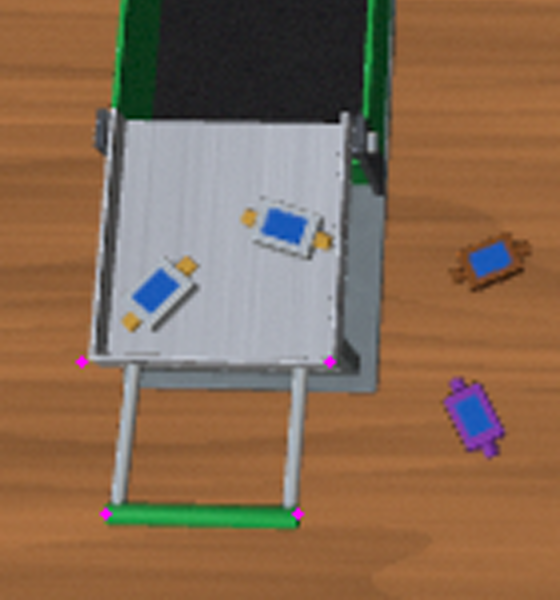

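The crop confirms it: the green bar (crop 106–298, 515) is carried by the tray with two blue-patched steel modules and the green bin. The brown and purple look-alikes lie on the table. The bar rectangle is pixel-quantised, so I'll refine the yaw.

```bash
python3 - <<'E'
from h import *
t=get_image('top');hsv=cv2.cvtColor(t['color'],cv2.COLOR_BGR2HSV)
m=cv2.inRange(hsv,(45,100,40),(80,255,255))
ys,xs=np.nonzero(m[228:250,195:270]);ys+=228;xs+=195
w=t['color'][ys,xs,1].astype(float)
k,b=np.polyfit(xs,ys,1);P=[onz(t,(x,k*x+b),.09) for x in(xs.min()-.0,xs.max()+.0)]
c=(P[0]+P[1])/2;d=P[0]-P[1];print('bar',c,'yaw from bar',np.arctan2(-d[0],d[1]))
# far bin rim (z .1) : green cells
ys,xs=np.nonzero(m[75:150,195:285]);xs+=195;ys+=75
r=[(y,xs[ys==y].min(),xs[ys==y].max()) for y in range(84,92)];print(r)
L=cv2.cvtColor(t['color'],6);print(L[170,196:280:1]);
E
```

```text
bar [0.48627217 0.15917554 0.09      ] yaw from bar -0.01546297743711808
[(84, np.int64(209), np.int64(271)), (85, np.int64(210), np.int64(271)), (86, np.int64(210), np.int64(271)), (87, np.int64(211), np.int64(272)), (88, np.int64(212), np.int64(272)), (89, np.int64(212), np.int64(272)), (90, np.int64(212), np.int64(274)), (91, np.int64(212), np.int64(274))]
[118 117 119 121 117 120 120 121 138 190  53  71  73 174 172 170 170 173
 173 170 165 173 173 174 173 174 171 171 169 171 176 172 173 175 174 178
 172 173 174 177 175 178 178 174 175 174 180 141 119 149 179 173 172 172
 173 152 108 102  73 165 172 168 138 146 152 150  81 165 189  97 103 117
 118 117 118 116 118 117 114  91 109 112 113 111]
```

Request:
arm_command:
  rows:
    - [[0.03,-0.048,-0.005],[0,0,-0.14],60]
    - [[0.06,-0.096,-0.01],[0,0,-0.29],60]
    - [[0.09,-0.144,-0.02],[0,0,-0.44],60]
    - [[0.12,-0.192,-0.025],[0,0,-0.58],60]
    - [[0.15,-0.24,-0.03],[0,0,-0.73],60]
    - [[0.18,-0.288,-0.035],[0,0,-0.88],60]
    - [[0.21,-0.336,-0.04],[0,0,-1.02],60]
    - [[0.235,-0.375,-0.05],[0,0,-1.12],60]
    - [[0.246,-0.391,-0.054],[0,0,-1.176],60]
    - [[0.246,-0.391,-0.054],[0,0,-1.176],60]
    - [[0.246,-0.391,-0.054],[0,0,-1.176],60]
  squeeze: 12

```text
t: 1.62
ee_pos: [0.4852, 0.1602, 0.1898]
tcp_rot: [-2.237, -2.205, -0.0]
contact_force: [-0.0, 0.1, -0.1]
finger_gap: 0.0559
grasp_force: 0.0
```

```bash
python3 - <<'E'
from h import *
from scipy.spatial.transform import Rotation as R
s=read_state();print(s['t'],s['ee_pos'],R.from_rotvec(s['tcp_rot']).as_matrix().round(3),s['finger_gap'],s['qpos'])
t=get_image('top');s=get_image('side')
a=cv2.resize(t['color'][70:260,160:320],None,fx=2.4,fy=2.4);b=cv2.resize(s['color'][100:290,220:380],None,fx=2.4,fy=2.4)
cv2.imwrite('pics/c2.png',np.hstack([a,b]))
E
```

```text
1.625 [0.48516011 0.16020797 0.18984245] [[ 0.014  1.    -0.   ]
 [ 1.    -0.014  0.001]
 [ 0.001 -0.    -1.   ]] 0.055946351135329274 [ 2.18139312e-01 -8.02902768e-02  1.80128028e+00  6.20327808e-04
  1.42064679e+00  2.32024156e-01]
```

View pics/c2.png

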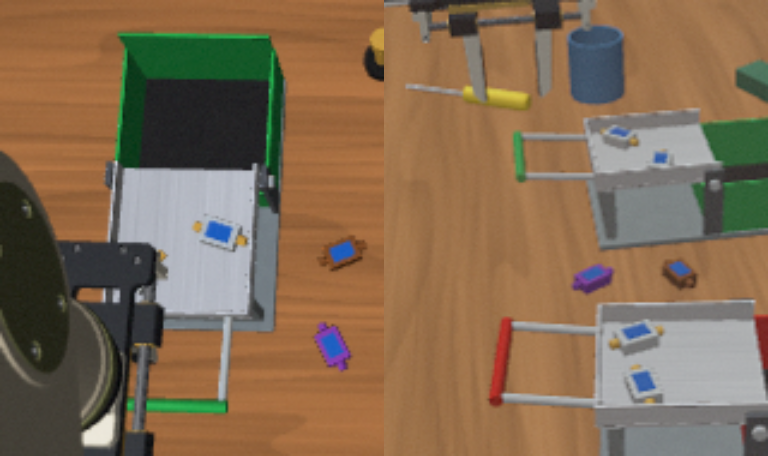

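The gripper straddles the bar line: the fingers are above the bar in the side view, and the leftward offset in the top view is parallax. Descending.

Request:
arm_command:
  rows:
    - [[0.001,-0.001,-0.03],[0,0,0],60]
    - [[0.001,-0.001,-0.06],[0,0,0],60]
    - [[0.001,-0.001,-0.08],[0,0,0],60]
    - [[0.001,-0.001,-0.094],[0,0,0],60]
    - [[0.001,-0.001,-0.094],[0,0,0],60]
    - [[0.001,-0.001,-0.094],[0,0,0],10]
    - [[0.001,-0.001,-0.094],[0,0,0],5]
    - [[0.001,-0.001,-0.094],[0,0,0],5]
    - [[0.001,-0.001,-0.094],[0,0,0],5]
    - [[0.001,-0.001,-0.094],[0,0,0],5]

```text
t: 2.98
ee_pos: [0.4859, 0.1581, 0.0956]
tcp_rot: [-2.238, -2.203, 0.002]
contact_force: [1.7, -0.3, 8.6]
finger_gap: 0.0112
grasp_force: 12.0
```

Request:
arm_command:
  rows:
    - [[0.001,0,0.01],[0,0,0],5]
    - [[0.003,0,0.021],[0,0,0],5]
    - [[0.005,0,0.031],[0,0,0],5]
    - [[0.007,0,0.041],[0,0,0],5]
    - [[0.01,0,0.051],[0,0,0],5]
    - [[0.014,0,0.061],[0,0,0],5]
    - [[0.014,0,0.061],[0,0,0],5]

```text
t: 3.85
ee_pos: [0.4995, 0.158, 0.1577]
tcp_rot: [-2.238, -2.203, 0.004]
contact_force: [-11.0, -0.3, 2.3]
finger_gap: 0.0115
grasp_force: 12.0
```

```bash
python3 - <<'E'
from h import *
s=read_state();print(s['contact_force'],s['torque'],s['grasp_force'])
t=get_image('top');s=get_image('side')
a=cv2.resize(t['color'][70:260,160:320],None,fx=2.4,fy=2.4);b=cv2.resize(s['color'][80:270,230:390],None,fx=2.4,fy=2.4)
cv2.imwrite('pics/c3.png',np.hstack([a,b]))
E
```

```text
[-10.99991446  -0.25137678   2.33755425] [-0.16468605  1.95739653 -0.02643956] 12.003360763192177
```

View pics/c3.png

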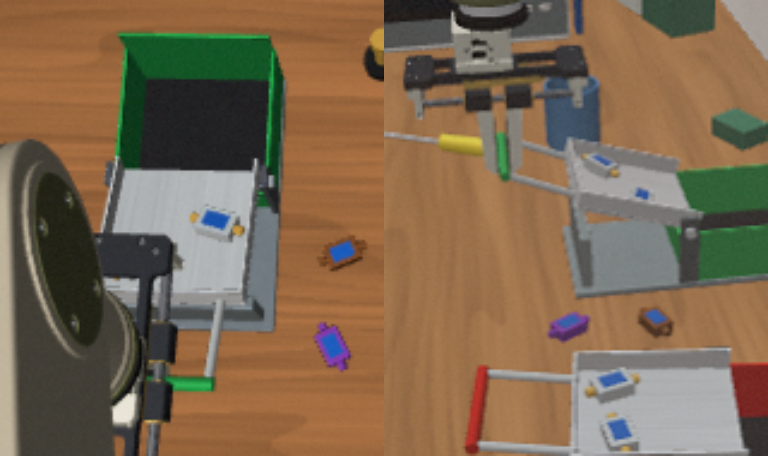

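The tray is up about 0.3 rad with both modules still on it (crop 217,222 and about 175,258). There is a slight −x pull, so I'll trim by 1 mm and continue.

Request:
arm_command:
  rows:
    - [[0.003,0,0.01],[0,0,0],5]
    - [[0.008,0,0.019],[0,0,0],5]
    - [[0.013,0,0.028],[0,0,0],5]
    - [[0.018,0,0.037],[0,0,0],5]
    - [[0.024,0,0.046],[0,0,0],5]
    - [[0.03,0,0.055],[0,0,0],5]
    - [[0.037,0,0.062],[0,0,0],5]
    - [[0.044,-0.001,0.07],[0,0,0],5]
    - [[0.044,-0.001,0.07],[0,0,0],5]

```text
t: 5.08
ee_pos: [0.5446, 0.1575, 0.2306]
tcp_rot: [-2.239, -2.204, -0.002]
contact_force: [-17.3, -0.6, 15.9]
finger_gap: 0.0114
grasp_force: 12.0
```

Request:
arm_command:
  rows:
    - [[0.008,0,0.008],[0,0,0],5]
    - [[0.016,0,0.015],[0,0,0],5]
    - [[0.024,0,0.021],[0,0,0],5]
    - [[0.032,0,0.027],[0,0,0],5]
    - [[0.032,0,0.027],[0,0,0],5]
    - [[0.032,0,0.027],[0,0,0],5]
    - [[0.032,0,0.027],[0,0,0],5]

```text
t: 5.95
ee_pos: [0.5776, 0.1573, 0.2571]
tcp_rot: [2.238, 2.202, 0.005]
contact_force: [-6.5, -0.4, 9.0]
finger_gap: 0.0115
grasp_force: 12.0
```

```bash
python3 - <<'E'
from h import *
t=get_image('top');s=get_image('side')
a=cv2.resize(t['color'][70:260,160:320],None,fx=2.4,fy=2.4);b=cv2.resize(s['color'][80:270,250:410],None,fx=2.4,fy=2.4)
cv2.imwrite('pics/c4.png',np.hstack([a,b]))
E
```

```text
(no output)
```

View pics/c4.png

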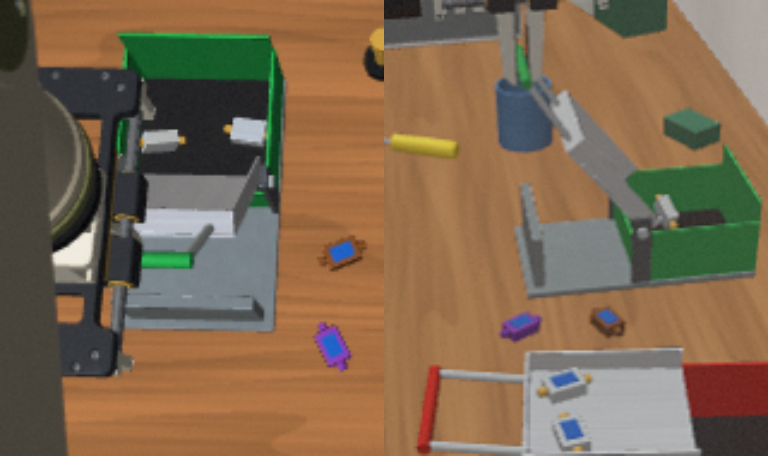

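```bash
python3 - <<'E'
from h import *
t=get_image('top');s=get_image('side')
for p in((225,128),(263,124.5)):
    print(meet(t,p,s,(366.5,167)), px(s,onz(t,p,.02)),onz(t,p,.02))
a=cv2.resize(t['color'][100:170,190:290],None,fx=4,fy=4,interpolation=2);b=cv2.resize(s['color'][140:210,320:420],None,fx=4,fy=4,interpolation=2)
cv2.imwrite('pics/c5.png',np.vstack([a,b]))
E
```

```text
(array([0.75095973, 0.20363126, 0.02959829]), np.float64(0.003874767486485601)) [368.65274719 168.86298059] [0.75676442 0.20660639 0.02      ]
(array([0.72906379, 0.1008825 , 0.09388913]), np.float64(0.01498777097786619)) [379.91298391 185.01721668] [0.76670222 0.11499818 0.02      ]
```

View pics/c5.png

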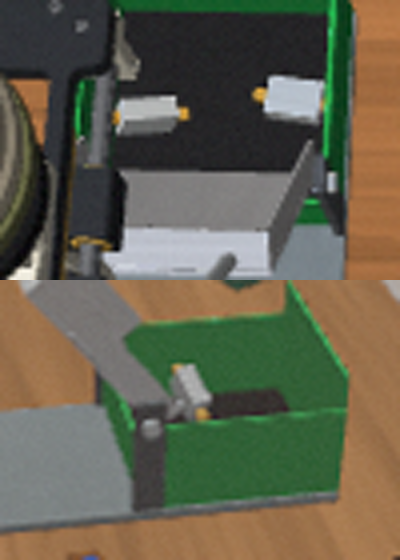

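Both modules lie low in the bin: one triangulates to z ≈ 0.03, and the other is hidden behind the near bin wall in the side view. Both are clear of the tray lip. Lowering at about 0.4 rad/s.

Request:
arm_command:
  rows:
    - [[-0.008,0,-0.005],[0,0,0],5]
    - [[-0.016,0,-0.012],[0,0,0],5]
    - [[-0.024,0,-0.019],[0,0,0],5]
    - [[-0.031,0,-0.026],[0,0,0],5]
    - [[-0.039,0,-0.034],[0,0,0],5]
    - [[-0.045,0,-0.042],[0,0,0],5]
    - [[-0.052,0.001,-0.051],[0,0,0],5]
    - [[-0.058,0.001,-0.059],[0,0,0],5]
    - [[-0.063,0.001,-0.068],[0,0,0],5]
    - [[-0.068,0.001,-0.077],[0,0,0],5]
    - [[-0.073,0.001,-0.087],[0,0,0],5]
    - [[-0.077,0.001,-0.097],[0,0,0],5]

```text
t: 7.65
ee_pos: [0.4995, 0.1581, 0.1559]
tcp_rot: [2.239, 2.203, 0.001]
contact_force: [-0.3, -0.3, -0.1]
finger_gap: 0.0115
grasp_force: 12.0
```

Request:
arm_command:
  rows:
    - [[-0.004,0,-0.01],[0,0,0],5]
    - [[-0.007,0,-0.02],[0,0,0],5]
    - [[-0.009,0,-0.03],[0,0,0],5]
    - [[-0.011,0,-0.041],[0,0,0],5]
    - [[-0.013,0,-0.05],[0,0,0],5]
    - [[-0.014,0,-0.056],[0,0,0],5]
    - [[-0.014,0,-0.06],[0,0,0],5]
    - [[-0.014,0,-0.061],[0,0,0],5]
    - [[-0.014,0,-0.061],[0,0,0],5]

```text
t: 8.78
ee_pos: [0.4859, 0.1582, 0.0961]
tcp_rot: [2.239, 2.203, 0.001]
contact_force: [2.8, 2.2, 0.4]
finger_gap: 0.0113
grasp_force: 12.0
```

Request:
arm_command:
  rows:
    - [[0,0,-0.001],[0,0,0],5]
    - [[0,0,-0.001],[0,0,0],5]
    - [[0,0,-0.001],[0,0,0],20]
    - [[0,0,-0.001],[0,0,0],60]
    - [[0,0,-0.001],[0,0,0],60]
    - [[0,0,-0.001],[0,0,0],60]

```text
t: 9.52
ee_pos: [0.4853, 0.158, 0.0944]
tcp_rot: [-2.239, -2.203, 0.001]
contact_force: [0.2, -0.8, -0.6]
finger_gap: 0.0444
grasp_force: 0.0
```

Request:
arm_command:
  rows:
    - [[0,0,0.01],[0,0,0],60]
    - [[0,0,0.03],[0,0,0],60]
    - [[0,0,0.07],[0,0,0],60]
    - [[0,0,0.12],[0,0,0],60]
    - [[-0.04,0.04,0.15],[0,0,0],60]
    - [[-0.08,0.08,0.15],[0,0,0],60]
    - [[-0.1,0.12,0.15],[0,0,0],60]
    - [[-0.1,0.16,0.15],[0,0,0],60]
    - [[-0.1,0.16,0.15],[0,0,0],60]

```text
t: 10.65
ee_pos: [0.3849, 0.3202, 0.2454]
tcp_rot: [-2.235, -2.207, -0.002]
contact_force: [-0.5, -1.1, 0.1]
finger_gap: 0.0558
grasp_force: 0.0
```

```bash
python3 - <<'E'
from h import *
t=get_image('top');s=get_image('side')
r=bar(t,(180,228,285,255));print(r,[onz(t,r[0],.09)])
a=cv2.resize(t['color'][70:260,160:320],None,fx=2.4,fy=2.4);b=cv2.resize(s['color'][100:290,250:410],None,fx=2.4,fy=2.4)
cv2.imwrite('pics/c6.png',np.hstack([a,b]));print(read_state()['contact_force'])
E
```

```text
((230.0, 238.5), (5.0, 48.0), 90.0) [array([0.48624377, 0.1591348 , 0.09      ])]
[-0.20294587  0.37594099  0.60038102]
```

View pics/c6.png

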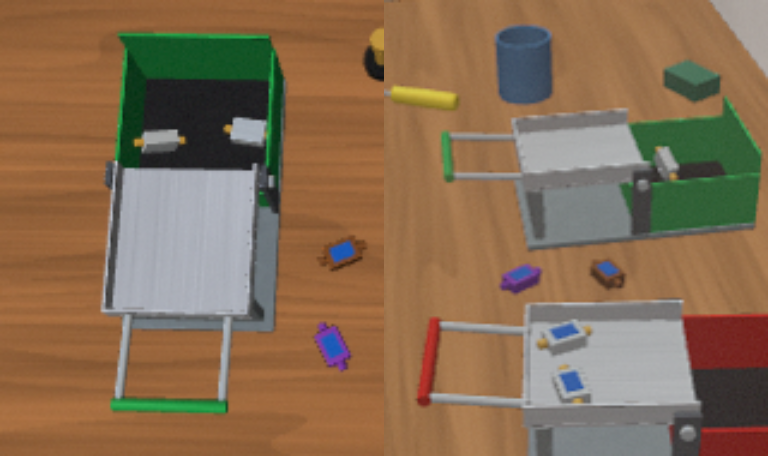

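The tray is fully down: the bar is back at its original pixel (230,238.5). Both modules are in the green bin (crop 160,140 and 247,131), the red tray is untouched and the arm is clear.

```bash
python3 -c "
from cell import *
print(sign_off())"
```

```text
the job is handed in; nothing more can be done
None
```

The job is handed in, though `sign_off()` gave no verdict: the last pictures show both modules in the green bin, the green tray fully down and released, the red tray still down, and the arm clear.

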